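# Load a flanged barrel and crank its gate shut

## Robot

A 6-joint arm with a two-finger parallel gripper is mounted at the origin on a cart in front of the work surface, level with it; the furniture and walls round the work are solid. World frame = base frame: x ahead of the robot, y to its left, z up, the work surface at z = 0. Lengths are in m, angles in rad, forces in N, time in s.
With the tool pointing down it reaches from about 0.3 to 0.875 m from the base axis. Payload 6.4 kg.
Tool frame: the origin (TCP) lies at the centre of the arm's flange, where the gripper is bolted on; the fingertips stand 173 mm ahead of it and the grasp point (between the pads) lies 155 mm ahead of it; z points along the fingers, y is the line along which they close (so a half turn about z gives the same grasp; the last joint's range is limited). The gripper opens to 85 mm and grips with 20 to 120 N. Pads are 22 mm wide; open, the fingers measure 114 mm over their backs; the gripper's body (76 mm by 85 mm) begins 54 mm behind the grasp point. The pads swing forward as they close: fully open they stand 13 mm farther back than shut.
Start: joints at [1.139, 0.181, 1.607, -0, 1.354, -0.206], TCP at [0.129, 0.56, 0.405] pointing down, gripper open.
Joint ranges: [-2.99, 2.99], [-0.89, 2.07], [0.3, 2.58], [-1.14, 4.28], [0, 2.63], [-3.12, 3.12]. Speed limits (rad/s): [2.57, 2.57, 3.01, 3.14, 3.14, 3.14].

## Interface

Orientations are given as [roll, pitch, yaw] about the fixed x, y, z axes, in that order (R = Rz(yaw) Ry(pitch) Rx(roll)).
In Python, from plant import r gives the robot as it stands.
- The arm moves only by the shell command python3 -m creep 'ROWS'. ROWS is JSON, a list that holds one entry, the list of rows, each a list of 7 numbers: the closure, from -1 (fully open) to 1 (shut), then the shift along the tool's x, y, z in mm, then the turn, a rotation vector about the tool's x, y, z in degrees. In form: [[[hand, dx, dy, dz, rx, ry, rz], ...]]. A call has 1 to 10 rows; each row is the pose to reach, as a shift and turn from the pose commanded when the call began, along the tool's axes at that moment; what a row does not reach only later rows make up. A row lasts 1/8 s, in which the tool goes at most 62.5 mm and 10.7 degrees, less where a joint would pass 70% of its speed; a pose out of reach is approached as far as the arm can. A call with a gripper value outside its range is refused whole. The fingers move at their own pace and stop on an object; the grip force is fixed at half the most. Time passes only in rows, so rows that repeat a pose let the fingers close. It gives the time, the measured TCP pose, the force, the opening and the grip force at its end, in the units of the state.
- r.observe(): the state, without advancing time (a new reading comes with each control period).
- r.snapshot(name): name is "scene" or "top" or "wrist"; returns a dict with "pixels" (384x512x3 uint8, blue, green, red), "K" (3x3 intrinsics, pixels), "position" and "rotation" of the camera in the world. Camera axes: x right, y down, z forward; pixel columns grow to the right and rows downward; lengths in m; the calibration is good to about 2 mm. The wrist camera is an equidistant fisheye: a pixel r from the principal point sees the ray r / f radians off the axis. A picture is of the moment at which its call begins. There is no depth.
- r.sign_off(): hands the job in; it is judged then, once.
The state is a dict: "t": time; "qpos": joint angles; "joint_vel": joint speeds; "joint_torque": joint torques, N m; "position": TCP position; "tool_rot": TCP orientation; "ft_force": force on the tool from outside, world axes, zero at the start; "ft_torque": the same for the moment, N m; "gripper_width": finger opening in m; "grasp_force": force on a finger pad.
Only numpy, scipy, OpenCV 4.12 (cv2) and the standard library are available. Lean on these libraries where they do the work, as an engineer would, in place of code of your own. Each camera call takes 0.05 s, during which the arm holds its last target. There are 200 camera calls.

## Task

Slide the flanged steel barrel, standing upright with its flange down, sideways into the slotted plate of the fixture, flange under the plate, until it is fully home at the end of the slot. Then unfold the fixture's crank handle until it stands straight up against its stop, and only after that crank it clockwise (seen from above), nearly a full turn, until the gate bar is fully shut across the slot. Leave the handle upright, do not tip the barrel over, and do not disturb the two loose couplings that stand near it.

Things in the scene. Friction and masses are not known exactly. Their poses are not given: they have to be found in the camera images.
- fixture: Grey slab 120 (x) x 180 (y) x 12 mm, fixed. Origin: centre of its underside. Own +x runs from the slot's open mouth to its closed end, +y from the slot to the crank. On the -y half a bare steel slotted plate (underside 22, top 28 mm above the bench) on side rails 52 mm apart; on the +y half an aluminium gear housing, top 44 mm above the bench, carrying the crank.
- seat (a point): Point on the slab's top (12 mm above the bench) where the barrel's origin belongs when fully home at the slot's closed end. Axes as the fixture's. The slot is 27 mm wide, open to -x; its rounded mouth lies 38 mm to -x of here, the slab's edge 65 mm. The gate bar and stop block on the plate beside the slot reach 40 mm above the bench.
- barrel: Loose steel barrel, about 0.18 kg, standing upright on its flange: flange 38 mm diameter and 6 mm thick at the bottom, above it a plain round body of 24 mm diameter, 80 mm tall in all. Origin at the centre of the flange's underside, z up along the barrel. It starts to the right of the fixture, in one of three places, the couplings in the others.
- crank_axis (a point): Point on the crank's vertical axis, 72 mm above the bench, at the height of the handle's pivot. The crank is a steel bar 14 mm wide, its top 58 mm above the bench; the handle's pivot lies 60 mm out from this axis.
- crank (a joint): Turn of the crank in rad, growing clockwise seen from above; 0 = gate open and bar pointing to the fixture's +y, 6.28 = gate fully shut, at its stop. Starts between 0 and 0.8. Needs about 2 N at the handle and stays where it is left.
- handle_pivot (a point): Pivot of the folding handle at the outer end of the crank bar, 72 mm above the bench. The pivot's axis is level and square to the crank bar.
- handle_end (a point): Free end of the black handle, on its centre line, 74 mm from the pivot. The grip is a round black sleeve 20 mm in diameter, from 16 mm to 74 mm from the pivot, turning freely about its own length. Folded, it lies level above the crank bar with 4 mm between, pointing inward over the crank's axis.
- handle (a joint): Fold of the handle in rad: 0 = folded flat over the crank bar, 1.57 = unfolded, straight up at its stop. It starts between 0 and 0.2; stiff hinge (0.12 N m), it stays where it is left.
- gate (a joint): Travel of the gate bar in m, driven by the crank only (0.040 m in 6.28 rad): 0 = open, 0.040 = shut against the stop block across the slot, 4 mm in front of a seated barrel.
- coupling_a: Loose white quick coupling, a bystander standing on end, 27 mm diameter, 60 mm tall; origin at the centre of its underside.
- coupling_b: Loose tan quick coupling, a bystander standing on end, 33 mm diameter, 54 mm tall; origin at the centre of its underside.
Things that resemble listed ones, but are neither listed nor needed, are in the scene too. Leave any blue look-alike of the barrel alone.

How it is judged:
By the outcome, as a careful person would: the job done as asked, in the order asked, and still so for the second after the job is handed in, with the robot touching nothing.
It also fails if it takes over 64 s, if anything falls off the work surface, if the arm or the gripper's body presses on something with over 40 N, if the wrist force passes 120 N, or if a joint passes its speed limit or range.

## Working session

There is one attempt and no reset: what is moved stays moved. The work goes in short steps, Python scripts to look and compute and a shell command to move; the robot and the scene stay as the last step left them, time stands still between calls to the robot, and variables do not carry over. Pictures are saved under pics/ and viewed, at most 10 in all, crops included, and the job is handed in when it is done.

```bash
ls; mkdir -p pics
python3 - <<'E'
from plant import r
import cv2, numpy as np
for n in ("scene","top"):
    s=r.snapshot(n); cv2.imwrite(f"pics/{n}0.png",s["pixels"]); print(n,s["K"],s["position"],s["rotation"])
print(r.observe())
E
```

```text
pics
scene [[413.87622307   0.         260.26289371]
 [  0.         413.87622307 188.51837074]
 [  0.           0.           1.        ]] [-0.17044825 -0.55718107  0.60397053] [-2.11476921  0.02495674 -0.98633658]
top [[374.11464539   0.         257.0867092 ]
 [  0.         374.11464539 188.19671927]
 [  0.           0.           1.        ]] [ 0.41829453 -0.06094092  1.13318452] [-3.01861246 -0.01595624 -1.55641157]
{'t': 0.1, 'qpos': array([ 1.13870575e+00,  1.81460883e-01,  1.60791267e+00,  6.68219566e-07,
        1.35379391e+00, -2.06314763e-01]), 'joint_vel': array([-0.00143247, -0.00057416, -0.00397252,  0.00095801, -0.00014908,
       -0.00059491]), 'joint_torque': array([ 2.50131188e-04, -4.45874405e+01, -3.52235985e+01, -2.87076145e-04,
        4.16188559e-03, -3.33349203e-05]), 'position': array([0.12861414, 0.56019657, 0.40387507]), 'tool_rot': array([-3.14005137e+00, -3.23245412e-04,  2.91581645e+00]), 'ft_force': array([ 0.40000501, -0.70314921, -0.18366559]), 'ft_torque': array([-0.0003261 , -0.02595804,  0.05740291]), 'grasp_force': 0.0, 'gripper_width': 0.08527984116037982}
```

View pics/scene0.png

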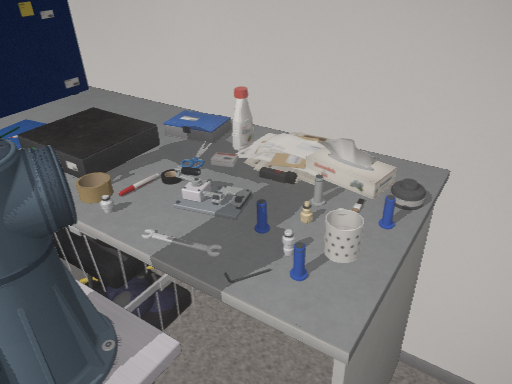

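View pics/top0.png

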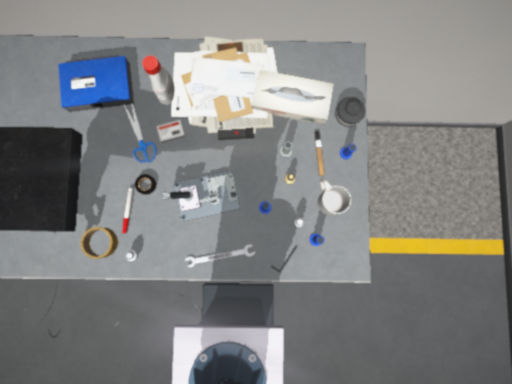

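The scene view shows the bare steel barrel at about (319,190). The tan coupling is at (307,212), the white one at (289,242), the fixture at about (215,193), and three blue look-alikes. In the top view the barrel is at (286,148) and the fixture at about (208,196), with its crank to the left. I'll zoom in on both views.

Run:
```python
import cv2, numpy as np
a=cv2.imread("pics/top0.png")[160:230,155:255]; b=cv2.imread("pics/scene0.png")[155:225,165:265]
z=lambda i:cv2.resize(i,None,fx=7.9,fy=7.9,interpolation=cv2.INTER_CUBIC)[:553]
cv2.imwrite("pics/zt.png",z(a)); cv2.imwrite("pics/zs.png",z(b))
```

```text
(no output)
```

View pics/zt.png

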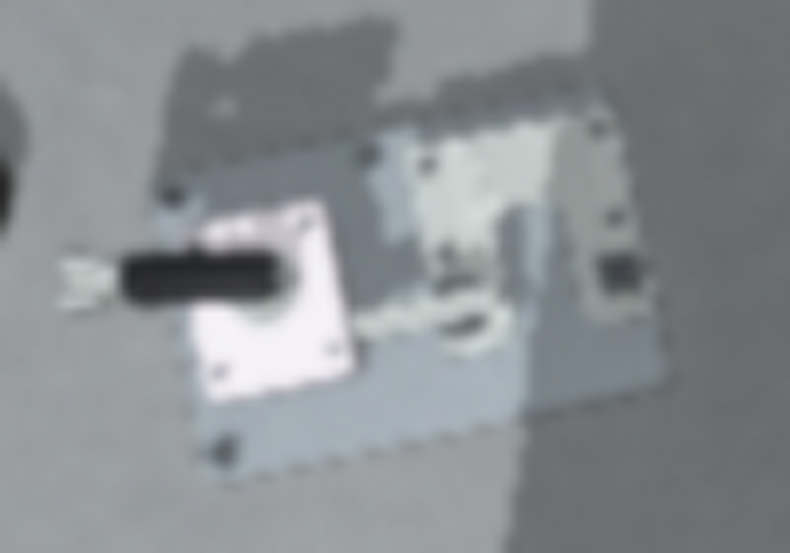

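View pics/zs.png

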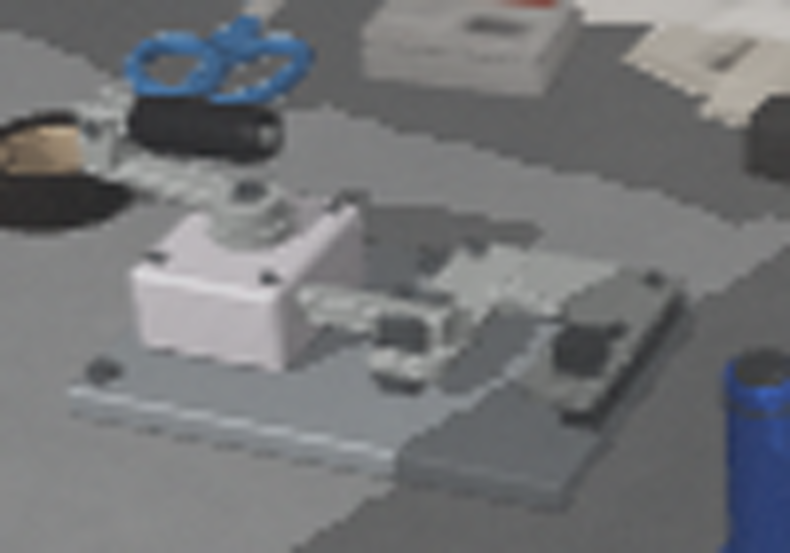

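The slab lies with its slot mouth toward the robot, at zoom (535,300) with the slot end near (530,205). The crank pivot is at about (85,280) and the handle end at about (280,278). The slab's near edge runs from (215,480) to (668,385).

```bash
cat > h.py <<'E'
import numpy as np, cv2
from scipy.spatial.transform import Rotation as R
def rot(v): return R.from_euler('xyz',v).as_matrix()
def ray(s,uv,fish=False):
    uv=np.atleast_2d(np.array(uv,float)); K=s["K"]
    p=np.c_[(uv[:,0]-K[0,2])/K[0,0],(uv[:,1]-K[1,2])/K[1,1]]
    if fish:
        t=np.linalg.norm(p,axis=1)+1e-12; d=np.c_[p*(np.sin(t)/t)[:,None],np.cos(t)]
    else: d=np.c_[p,np.ones(len(p))]
    return np.array(s["position"]),d@rot(s["rotation"]).T
def cast(s,uv,z,fish=False):
    o,d=ray(s,uv,fish); return o+d*((np.asarray(z)-o[2])/d[:,2])[:,None]
def proj(s,P,fish=False):
    c=(np.atleast_2d(P)-s["position"])@rot(s["rotation"]); K=s["K"]
    if fish:
        n=np.linalg.norm(c[:,:2],axis=1); q=c[:,:2]/n[:,None]*np.arctan2(n,c[:,2])[:,None]
    else: q=c[:,:2]/c[:,2:]
    return q*[K[0,0],K[1,1]]+K[:2,2]
E
python3 - <<'E'
from plant import r
from h import *
np.set_printoptions(precision=4,suppress=True)
s=r.snapshot("top"); z=lambda l:(np.array(l,float)+.5)/7.9-.5+[155,160]
c=cast(s,z([[155,200],[605,95],[668,385],[215,482]]),.012); print("slab",c,c.mean(0))
print(np.linalg.norm(np.diff(c,axis=0),axis=1))
print("slot end/edges", cast(s,z([[530,205],[500,260],[560,260]]),.028))
print("pivot,end",cast(s,z([[80,280],[285,278]]),.072))
a=s["pixels"]
# blobs: bright barrel top, couplings
print("barrel top",cast(s,[[286,144]],.08),cast(s,[[286,151]],.006),"tan",cast(s,[[291,178]],.054),"white",cast(s,[[299,222]],.06),"blue",cast(s,[[265,208],[317,239],[347,151]],.05))
w=r.snapshot("wrist"); print(w["position"],w["rotation"],w["K"], r.observe()["position"])
E
```

```text
slab [[ 0.5631  0.1731  0.012 ]
 [ 0.6066  0.0026  0.012 ]
 [ 0.4955 -0.0238  0.012 ]
 [ 0.4563  0.1461  0.012 ]] [0.5304 0.0745 0.012 ]
[0.1759 0.1142 0.1744]
slot end/edges [[0.5615 0.0289 0.028 ]
 [0.5405 0.0396 0.028 ]
 [0.5408 0.0171 0.028 ]]
pivot,end [[0.5259 0.1862 0.072 ]
 [0.5278 0.1127 0.072 ]]
barrel top [[ 0.6784 -0.1574  0.08  ]] [[ 0.6747 -0.1643  0.006 ]] tan [[ 0.5836 -0.1749  0.054 ]] white [[ 0.4556 -0.1976  0.06  ]] blue [[ 0.495  -0.1001  0.05  ]
 [ 0.408  -0.2508  0.05  ]
 [ 0.6679 -0.3413  0.05  ]]
[0.059  0.5771 0.3735] [2.8543 0.0018 1.3466] [[297.3186   0.     259.6515]
 [  0.     297.3186 189.9825]
 [  0.       0.       1.    ]] [0.1287 0.5603 0.4041]
```

The fixture centre is at about (0.530, 0.0745) with yaw about 13.6°, and the barrel is at about (0.676, -0.160). Next I'll move to a viewing hover.

```bash
cat >> h.py <<'E'
def delta(o,pos,Rt):
    """row (mm, deg) from observed pose to TCP pos / rotation matrix"""
    R0=rot(o["tool_rot"]); 
    return np.round(np.r_[R0.T@(np.array(pos)-o["position"])*1e3, np.degrees(R.from_matrix(R0.T@Rt).as_rotvec())],1)
def down(psi): return rot([np.pi,0,np.radians(psi)])
E
python3 -m creep '[[[-1,-607,-538,0,0,0,63],[-1,-607,-538,0,0,0,63],[-1,-607,-538,0,0,0,63],[-1,-607,-538,0,0,0,63],[-1,-607,-538,0,0,0,63],[-1,-607,-538,0,0,0,63],[-1,-607,-538,0,0,0,63],[-1,-607,-538,0,0,0,63],[-1,-607,-538,0,0,0,63],[-1,-607,-538,0,0,0,63]]]'
python3 - <<'E'
from plant import r
from h import *
o=r.observe(); print(o["t"],o["position"],np.degrees(o["tool_rot"])); print(delta(o,[.6,-.1,.40],down(103.6)))
E
```

```text
t: 1.45
position: [0.4926, 0.0497, 0.4048]
tool_rot: [3.141, -0.0, 1.816]
ft_force: [0.7, 1.4, 0.2]
gripper_width: 0.0854
grasp_force: 0.0
1.45 [0.49257914 0.0497038  0.4048169 ] [ 1.79966755e+02 -2.09034927e-03  1.04038630e+02]
[-171.3   67.9    4.9    0.    -0.     0.4]
```

```bash
python3 -m creep '[[[-1,-171,68,5,0,0,0.5],[-1,-171,68,5,0,0,0.5],[-1,-171,68,5,0,0,0.5],[-1,-171,68,5,0,0,0.5]]]'
python3 - <<'E'
from plant import r
from h import *
import json
w=r.snapshot("wrist"); cv2.imwrite("pics/w1.png",w["pixels"]); np.savez("w1.npz",**w)
print(r.observe()["position"],w["position"],w["rotation"])
c=[.5304,.0745]; e=[np.array([.972,.235]),np.array([-.235,.972])]
P=lambda x,y,z:np.r_[c+x*e[0]+y*e[1],z]
print(proj(w,[P(.005,-.047,.028),P(0,0,.012),[.676,-.16,.08],[.5259,.1862,.072]],True))
E
```

```text
t: 1.95
position: [0.6006, -0.1014, 0.3983]
tool_rot: [-3.14, 0.0, 1.803]
ft_force: [0.0, 0.8, -0.0]
gripper_width: 0.0856
grasp_force: 0.0
[ 0.59971751 -0.09949704  0.39847277] [ 0.58465997 -0.03048542  0.36777769] [2.85343224e+00 1.59862487e-03 2.33984970e-01]
[[239.37865965  46.03416867]
 [236.14383321  11.93497906]
 [313.90218424 244.28490592]
 [253.64915795 -88.62829058]]
```

View pics/w1.png

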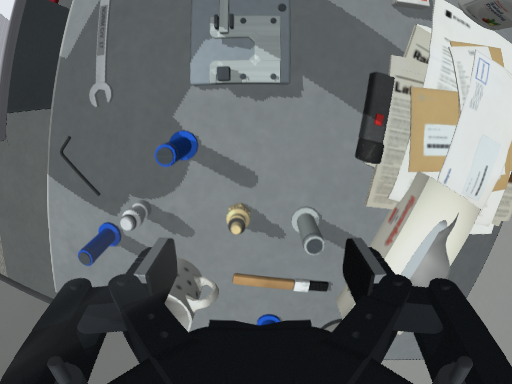

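The wrist view shows the steel barrel with its top at (313,245) and flange at (305,216). The tan coupling is at (238,220), the white one at (134,215), and the slab's near side edge runs from (190,83) to (288,83). Projections agree with the top-camera estimate.

Run:
```python
from plant import r
from h import *
np.set_printoptions(precision=4,suppress=True)
w=r.snapshot("wrist"); im=w["pixels"]
print(cast(w,[[313,245]],.08,True),cast(w,[[305.5,217]],.006,True), "slab",cast(w,[[190,83],[289,83]],.012,True))
# top circle of barrel by Hough
g=cv2.cvtColor(im,cv2.COLOR_BGR2GRAY)[195:265,280:345]; big=cv2.resize(g,None,fx=4,fy=4,interpolation=cv2.INTER_CUBIC)
c=cv2.HoughCircles(big,cv2.HOUGH_GRADIENT,1,20,param1=120,param2=18,minRadius=35,maxRadius=70)
for u,v,q in c[0][:4]: print(u/4+280,v/4+195,q/4,cast(w,[[u/4+280,v/4+195]],.08,True),cast(w,[[u/4+280,v/4+195]],.006,True))
o=r.observe(); print(delta(o,[.676,-.160,.40],down(103.6)))
```

```text
[[ 0.6743 -0.1587  0.08  ]] [[ 0.6753 -0.1546  0.006 ]] slab [[ 0.4953 -0.0206  0.012 ]
 [ 0.6104  0.005   0.012 ]]
305.875 223.875 14.0 [[ 0.6592 -0.1363  0.08  ]] [[ 0.6786 -0.1639  0.006 ]]
313.375 248.375 9.025 [[ 0.676  -0.1626  0.08  ]] [[ 0.6997 -0.1971  0.006 ]]
[-78.   60.3  -1.4  -0.1  -0.1  -0.1]
```

```bash
python3 -m creep '[[[-1,-37,30,0,0,0,0],[-1,-74,59,20,0,0,0],[-1,-74,59,70,0,0,0],[-1,-74,59,125,0,0,0],[-1,-74,59,165,0,0,0],[-1,-74,59,181,0,0,0],[-1,-74,59,181,0,0,0]]]'
python3 -m creep '[[[1,0,0,0,0,0,0],[1,0,0,0,0,0,0],[1,0,0,0,0,0,0],[1,0,0,0,0,0,0],[1,0,0,0,0,0,0],[1,0,0,0,0,0,0],[1,0,0,0,0,0,0],[1,0,0,0,0,0,0]]]'
python3 - <<'E'
from plant import r
from h import *
w=r.snapshot("wrist"); cv2.imwrite("pics/w2.png",w["pixels"])
o=r.observe();print(o["position"],o["tool_rot"],o["gripper_width"]);g=o["position"]+rot(o["tool_rot"])@[0,0,.155]
print(proj(w,[g,g*[1,1,0]+[0,0,.08]],True))
E
```

```text
t: 2.92
position: [0.6738, -0.1548, 0.2185]
tool_rot: [-3.141, -0.001, 1.809]
ft_force: [-0.3, 0.0, 0.0]
gripper_width: 0.0853
grasp_force: 0.0
t: 3.92
position: [0.6745, -0.156, 0.2199]
tool_rot: [3.14, 0.001, 1.808]
ft_force: [-0.5, 0.5, 6.3]
gripper_width: 0.0226
grasp_force: 58.8
[ 0.67445441 -0.15597599  0.21985378] [3.14020817e+00 1.08066541e-03 1.80755393e+00] 0.022497387987396394
[[257.70346186 261.50921528]
 [257.53320717 278.84956847]]
```

View pics/w2.png

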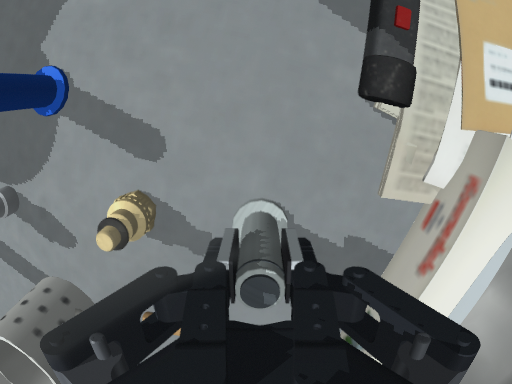

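The barrel is held. Its top rim centre is at about (260,289) and the flange's near edge at (260,200).

```bash
python3 - <<'E'
from plant import r
from h import *
np.set_printoptions(precision=1,suppress=True)
w=r.snapshot("wrist"); o=r.observe(); T=rot(o["tool_rot"])
f=lambda uv,z:((cast(w,uv,z,True)-o["position"])@T*1e3)
print("top",f([[260,289]],.08),"rim L/R",f([[238,290],[283,290]],.08),"flange",f([[260,200]],.006), "flange LR",f([[233,222],[288,222]],.006))
E
python3 -m creep '[[[1,0,0,-30,0,0,0],[1,0,0,-80,0,0,0],[1,0,0,-120,0,0,0],[1,0,0,-120,0,0,0]]]'
```

```text
top [[ -5.5   1.1 139.8]] rim L/R [[ -6.2  -8.7 139.8]
 [ -6.2  11.4 139.9]] flange [[ 11.6   1.1 213.8]] flange LR [[ -4.  -16.9 213.8]
 [ -3.9  19.9 213.9]]
t: 4.53
position: [0.675, -0.1562, 0.343]
tool_rot: [3.136, 0.004, 1.808]
ft_force: [-0.1, -0.1, -0.5]
gripper_width: 0.0223
grasp_force: 59.0
```

```bash
python3 -m creep '[[[1,25,-20,0,0,0,0],[1,65,-55,0,0,0,0],[1,105,-90,0,0,0,0],[1,145,-120,10,0,0,0],[1,185,-155,45,0,0,0],[1,210,-175,70,0,0,0],[1,219,-182,83,0,0,0],[1,219,-182,83,0,0,0],[1,219,-182,83,0,0,0]]]'
python3 - <<'E'
from plant import r
from h import *
w=r.snapshot("wrist"); cv2.imwrite("pics/w3.png",w["pixels"]); np.savez("w3.npz",**w)
z=cv2.resize(w["pixels"][60:300,160:480],None,fx=2.5,fy=2.5,interpolation=cv2.INTER_CUBIC); cv2.imwrite("pics/w3z.png",z)
E
```

```text
t: 5.65
position: [0.4472, 0.0137, 0.2565]
tool_rot: [3.14, 0.001, 1.807]
ft_force: [0.9, -0.3, -0.9]
gripper_width: 0.0225
grasp_force: 59.2
```

View pics/w3z.png

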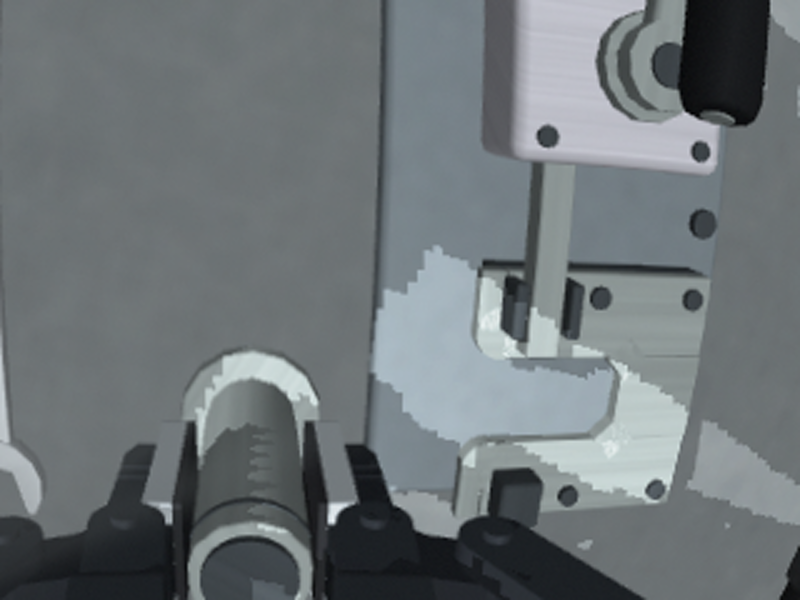

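The view shows the slot between zoom edges v≈357 and v≈436, with its end at (616,395). The slab's mouth-side edge runs along u≈372–384. The held barrel's top centre is at about (250,575) and its flange tip at (252,350). The crank hub is at about (650,65).

Run:
```python
from plant import r
from h import *
np.set_printoptions(precision=1,suppress=True)
w=dict(np.load("w3.npz")); o=r.observe(); T=rot(o["tool_rot"])
f=lambda uv,z:((cast(w,(np.array(uv)+.5)/2.5-.5+[160,60],z,True)-o["position"])@T*1e3)
print("yaw",np.degrees(o["tool_rot"][2]))
print("slot up",f([[515,357],[600,358]],.028),"\nlow",f([[500,436],[590,435]],.028),"\nend",f([[617,395]],.028))
print("slab edge",f([[384,0],[380,150],[374,300],[370,430]],.012))
print("barrel top",f([[250,568]],.1166),"flange tip",f([[252,350]],.0426),f([[252,350]],.0366),"flange LR",f([[184,410],[321,400]],.0426))
print("barrel body LR at z", f([[205,430],[295,430]],.06))
```

```text
yaw 103.52504857107223
slot up [[  4.6  78.8 228.9]
 [  4.  107.6 228.9]] 
low [[-20.9  77.2 228.9]
 [-21.9 108.5 229. ]] 
end [[ -8.4 115.9 229. ]]
slab edge [[106.2  38.8 244.7]
 [ 62.3  38.2 244.7]
 [ 17.5  38.  244.8]
 [-25.2  39.1 244.8]]
barrel top [[ -4.4   0.9 140.1]] flange tip [[ 11.9   1.3 214.1]] [[  9.9   1.3 220.1]] flange LR [[ -5.2 -16.9 214.1]
 [ -2.2  19.8 214.2]]
barrel body LR at z [[ -3.1 -10.2 196.7]
 [ -3.   11.9 196.7]]
```

```bash
python3 -m creep '[[[1,0,0,10,0,0,0],[1,-1,10,22,0,0,0],[1,-1,30,22,0,0,0],[1,-1,47,22,0,0,0],[1,-1,47,22,0,0,0],[1,-1,47,22,0,0,0]]]'
python3 - <<'E'
from plant import r
from h import *
w=r.snapshot("wrist"); np.savez("w4.npz",**w)
z=cv2.resize(w["pixels"][130:320,180:433],None,fx=3.1,fy=3.1,interpolation=cv2.INTER_CUBIC); cv2.imwrite("pics/w4z.png",z); print(z.shape, r.observe()["position"])
E
```

```text
t: 6.45
position: [0.4911, 0.0243, 0.2332]
tool_rot: [-3.14, -0.0, 1.807]
ft_force: [0.3, 0.7, -1.4]
gripper_width: 0.0226
grasp_force: 59.2
(589, 784, 3) [0.49097564 0.02435479 0.23328206]
```

View pics/w4z.png

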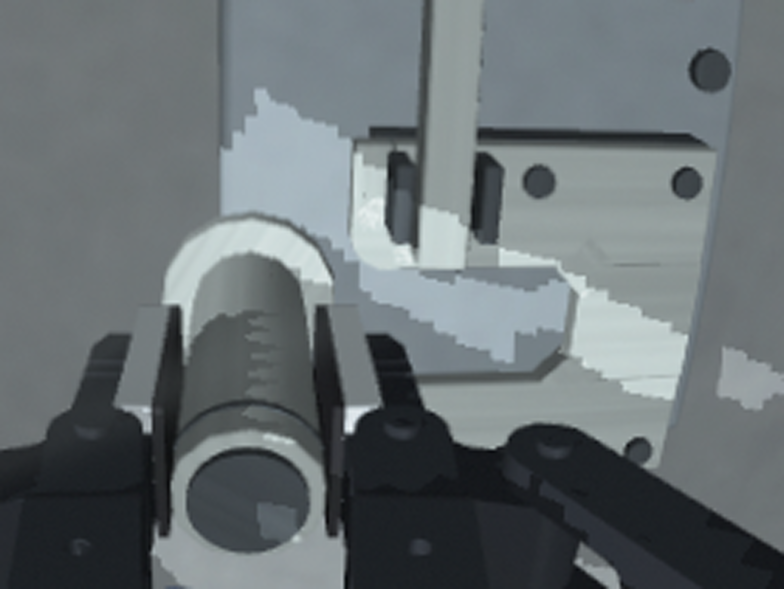

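The slot's upper edge is at v≈267 and the lower at v≈377. The barrel's body meets its flange at (250,253), the flange's near point is (250,213), and the top ring's bore centre is at (248,500).

Run:
```python
from plant import r
from h import *
np.set_printoptions(precision=1,suppress=True)
w=dict(np.load("w4.npz")); o=r.observe(); T=rot(o["tool_rot"])
f=lambda uv,z:((cast(w,(np.array(uv)+.5)/3.1-.5+[180,130],z,True)-o["position"])@T*1e3)
print("slot up",f([[430,267],[540,267]],.028),"\nlow",f([[430,377],[530,377]],.028),"\nend",f([[577,320]],.028))
print("slab edge",f([[221,150]],.012))
print("junction",f([[250,253]],.0194),"tip",f([[250,213]],.0134),f([[250,216]],.0194))
print("flange LR",f([[164,285],[333,275]],.0194)); print("bore",f([[248,500]],.0934),"bore LRTB",f([[187,500],[310,500],[248,449],[248,551]],.0934),"ring outer",f([[172,490],[325,490],[248,425]],.0934))
```

```text
slot up [[  3.8  38.5 205.2]
 [  3.4  62.5 205.2]] 
low [[-22.   40.5 205.2]
 [-22.8  63.4 205.2]] 
end [[ -9.2  72.7 205.2]]
slab edge [[ 24.4  -4.8 221.3]]
junction [[  3.7   1.4 213.9]] tip [[ 10.7   1.4 219.9]] [[ 12.    1.4 213.9]]
flange LR [[ -3.7 -17.1 213.9]
 [ -1.3  19.3 213.9]]
bore [[ -6.6   1.1 139.9]] bore LRTB [[ -6.7  -7.7 139.9]
 [ -6.7  10.  139.9]
 [  2.2   1.1 139.9]
 [-16.3   1.1 139.9]] ring outer [[ -5.   -9.8 139.9]
 [ -4.9  12.1 139.9]
 [  6.2   1.1 139.9]]
```

```bash
python3 -m creep '[[[1,-1.3,0,0,0,0,0],[1,-1.3,8,0,0,0,0],[1,-1.4,16,0,0,0,0],[1,-1.4,24,0,0,0,0],[1,-1.5,32,0,0,0,0],[1,-1.6,40,0,0,0,0],[1,-1.6,48,0,0,0,0],[1,-1.7,54,0,0,0,0],[1,-1.7,54,0,0,0,0]]]'
python3 - <<'E'
from plant import r
from h import *
w=r.snapshot("wrist"); np.savez("w5.npz",**w); cv2.imwrite("pics/w5.png",w["pixels"])
o=r.observe(); T=rot([np.pi,0,np.radians(103.53)]); print(np.round((o["position"]-[.49098,.02435,.23328])@T*1e3,1),o["ft_force"]@T)
E
```

```text
t: 7.62
position: [0.5449, 0.0356, 0.2337]
tool_rot: [3.141, 0.0, 1.808]
ft_force: [0.7, 0.4, -1.0]
gripper_width: 0.0224
grasp_force: 59.2
[-1.7 54.7 -0.3] [-0.37078166 -0.09878408  2.56008961]
```

```bash
python3 -m creep '[[[1,0,2,0,0,0,0],[1,0,4,0,0,0,0],[1,0,5,0,0,0,0],[1,0,5,0,0,0,0]]]'
python3 -m creep '[[[1,0,1,0,0,0,0],[1,0,1.5,0,0,0,0],[1,0,1.5,0,0,0,0]]]'
```

```text
t: 8.18
position: [0.549, 0.0366, 0.2335]
tool_rot: [-3.14, -0.0, 1.808]
ft_force: [-4.1, -1.4, 0.7]
gripper_width: 0.0224
grasp_force: 59.4
t: 8.55
position: [0.5497, 0.0369, 0.2331]
tool_rot: [-3.137, -0.001, 1.808]
ft_force: [-7.1, -2.3, 2.9]
gripper_width: 0.0224
grasp_force: 59.7
```

```bash
python3 -m creep '[[[1,0,-0.5,0.8,0,0,0],[1,0,-0.5,1.5,0,0,0],[1,0,-0.5,1.5,0,0,0]]]'
python3 -m creep '[[[0.3,0,0,0,0,0,0],[-0.2,0,0,0,0,0,0],[-0.2,0,0,0,0,0,0],[-0.2,0,0,0,0,0,0]]]'
python3 - <<'E'
from plant import r
from h import *
w=r.snapshot("wrist"); np.savez("w6.npz",**w); cv2.imwrite("pics/w6.png",w["pixels"])
z=cv2.resize(w["pixels"][100:330,150:457],None,fx=2.55,fy=2.55,interpolation=cv2.INTER_CUBIC); cv2.imwrite("pics/w6z.png",z)
E
```

```text
t: 8.93
position: [0.5495, 0.0369, 0.2318]
tool_rot: [-3.138, -0.001, 1.808]
ft_force: [-6.7, -1.8, 3.0]
gripper_width: 0.0223
grasp_force: 59.9
t: 9.43
position: [0.5505, 0.0369, 0.2323]
tool_rot: [3.141, 0.0, 1.808]
ft_force: [0.5, -0.9, -0.1]
gripper_width: 0.0513
grasp_force: 0.0
```

View pics/w6z.png

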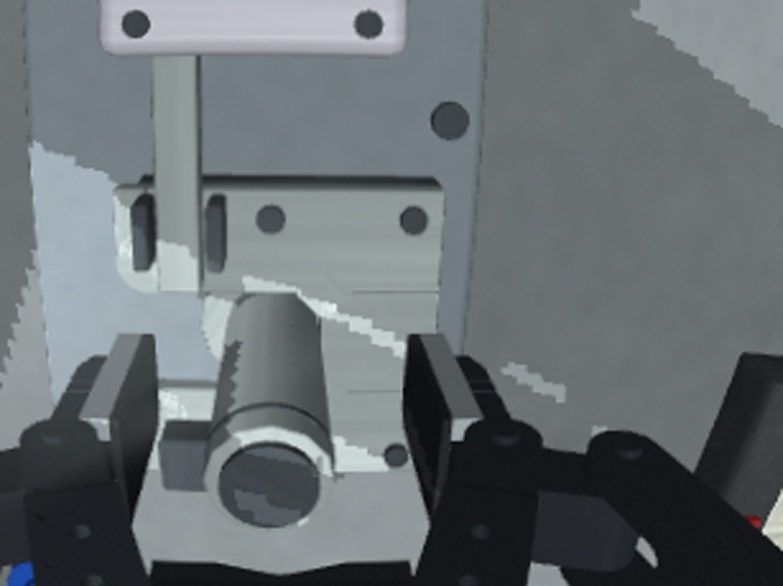

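The barrel stands upright at the slot's end, with its top at zoom (270,480), and the fingers are clear. Contact came at the predicted travel. Now for the handle.

```bash
python3 -m creep '[[[-0.2,0,0,-30,0,0,0],[-0.2,0,0,-80,0,0,0],[-0.5,30,0,-108,0,0,7],[-1,91,-2,-108,0,0,13.5],[-1,91,-2,-108,0,0,13.5],[-1,91,-2,-108,0,0,13.5]]]'
python3 - <<'E'
from plant import r
from h import *
w=r.snapshot("wrist"); np.savez("w7.npz",**w); cv2.imwrite("pics/w7.png",w["pixels"])
E
```

```text
t: 10.22
position: [0.527, 0.125, 0.3401]
tool_rot: [3.142, 0.0, 1.574]
ft_force: [-0.2, -0.4, 0.1]
gripper_width: 0.0851
grasp_force: 0.0
```

View pics/w7.png

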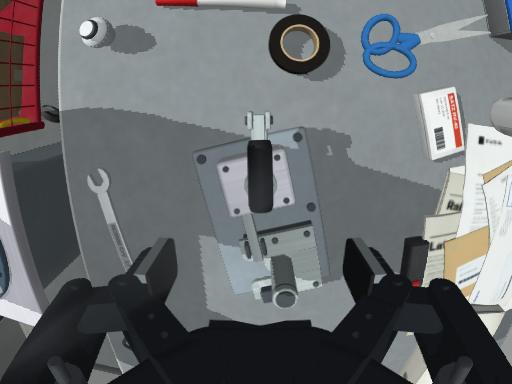

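The view shows the black grip from (260,140) to (261,212), its pivot at (258,121), and the housing corners at (217,163), (285,150), (295,203) and (230,218). The slab corners are at (194,155), (304,127), (329,275) and (234,294), and the barrel top is at (286,298). I'll work in numbers from here.

```bash
cat > m.py <<'E'
from h import *
def blackbar(im,box,th=45):
    """oriented box of the black bar inside box=(u0,u1,v0,v1)"""
    u0,u1,v0,v1=box; g=im[v0:v1,u0:u1].max(2); m=(g<th).astype(np.uint8)
    n,l,st,c=cv2.connectedComponentsWithStats(m); k=1+np.argmax(st[1:,4]); 
    p=np.argwhere(l==k)[:,::-1]; q=cv2.minAreaRect(p.astype(np.float32)); b=cv2.boxPoints(q)+[u0,v0]
    e=sorted([(np.linalg.norm(b[i]-b[(i+1)%4]),(b[i]+b[(i+1)%4])/2,(b[(i+2)%4]+b[(i+3)%4])/2) for i in (0,1)],key=lambda t:t[0])[0]
    return e,st[k,4]
def meet(a,b):
    (o1,d1),(o2,d2)=a,b; d1=d1[0]/np.linalg.norm(d1[0]);d2=d2[0]/np.linalg.norm(d2[0])
    t=np.linalg.lstsq(np.c_[d1,-d2],o2-o1,rcond=None)[0]; p,q=o1+t[0]*d1,o2+t[1]*d2; return (p+q)/2,np.linalg.norm(p-q)
E
python3 - <<'E'
from plant import r
from m import *
np.set_printoptions(precision=4,suppress=True)
w=dict(np.load("w7.npz")); im=w["pixels"]
e,a=blackbar(im,(242,284,130,222)); print("handle px",e,a)
print("grip ends@.072",cast(w,[e[1],e[2]],.072,True),"pivot",cast(w,[[258.5,121]],.072,True))
h=cast(w,[[217,163],[285,150],[295,203],[230,218]],.044,True); print("housing",h.mean(0),np.linalg.norm(np.diff(h,axis=0),axis=1))
s=cast(w,[[194,155],[304,127],[329,275],[234,294]],.012,True); d=(s[0]+s[1]-s[2]-s[3]); print("slab",s.mean(0),"yaw",np.degrees(np.arctan2(-d[0],d[1])))
sc=r.snapshot("top"); np.savez("t7.npz",**sc); sc0=r.snapshot("scene"); np.savez("s7.npz",**sc0)
im0=cv2.imread("pics/scene0.png"); e0,a0=blackbar(im0,(178,204,164,180),50); print("scene0 grip",e0,a0)
for x in (1,2):
  for y in (1,2): print(x,y,meet(ray(w,e[x],True),ray(sc0,e0[y])))
print("barrel top",cast(w,[[286,298]],.092,True))
E
```

```text
handle px (np.float64(23.518706164425147), array([259.0717, 140.0813]), array([261.047 , 211.1931])) 1089
grip ends@.072 [[0.5271 0.1691 0.072 ]
 [0.529  0.1085 0.072 ]] pivot [[0.5266 0.1844 0.072 ]]
housing [0.525  0.1246 0.044 ] [0.0631 0.0517 0.064 ]
slab [0.5352 0.0756 0.012 ] yaw 12.599925604595533
scene0 grip (np.float64(0.8219943093946583), array([182.9324, 172.4054]), array([192.0135, 173.9189])) 10
1 1 (array([0.5261, 0.1693, 0.0668]), np.float64(0.0026241483131917145))
1 2 (array([0.5345, 0.1605, 0.0579]), np.float64(0.020226742843468558))
2 1 (array([0.5132, 0.1296, 0.0926]), np.float64(0.040131933114603696))
2 2 (array([0.5213, 0.1194, 0.0827]), np.float64(0.019993559486030866))
barrel top [[0.552  0.0317 0.092 ]]
```

```bash
python3 -m creep '[[[-1,4,1,30,0,0,-1.6],[-1,4,1,75,0,0,-1.6],[-1,4,1,107,0,0,-1.6],[-1,4,1,107,0,0,-1.6],[1,4,1,107,0,0,-1.6],[1,4,1,107,0,0,-1.6],[1,4,1,107,0,0,-1.6],[1,4,1,107,0,0,-1.6],[1,4,1,107,0,0,-1.6],[1,4,1,107,0,0,-1.6]]]'
python3 -m creep '[[[1,0,0,0,0,0,0],[1,0,0,0,0,0,0]]]'
```

```text
t: 11.62
position: [0.528, 0.1288, 0.2335]
tool_rot: [-3.141, 0.0, 1.6]
ft_force: [-3.7, -3.6, 4.6]
gripper_width: 0.0185
grasp_force: 58.5
t: 11.88
position: [0.528, 0.1288, 0.2334]
tool_rot: [-3.141, 0.0, 1.6]
ft_force: [-3.7, -2.7, 5.6]
gripper_width: 0.0182
grasp_force: 58.5
```

```bash
python3 -m creep '[[[1,11.4,0,-3.5,0,-4,0],[1,23,0,-6.2,0,-8,0],[1,34.7,0,-7.9,0,-12,0],[1,46.5,0,-9.1,0,-16,0],[1,46.5,0,-9.1,0,-16,0]]]'
```

```text
t: 12.5
position: [0.5267, 0.1758, 0.2426]
tool_rot: [-3.141, 0.282, 1.602]
ft_force: [-3.9, -4.5, 7.5]
gripper_width: 0.0179
grasp_force: 59.0
```

```bash
python3 -m creep '[[[1,23,0,-6.2,0,-8,0],[1,46.5,0,-9.1,0,-16,0],[1,70.3,0,-8.7,0,-24,0],[1,93.8,0,-5,0,-32,0],[1,116.5,0,1.9,0,-40,0],[1,138,0,12,0,-48,0],[1,138,0,12,0,-48,0]]]'
```

```text
t: 13.38
position: [0.5227, 0.3061, 0.1925]
tool_rot: [-3.14, 1.123, 1.603]
ft_force: [-3.3, -1.4, 10.1]
gripper_width: 0.0181
grasp_force: 59.1
```

```bash
python3 -m creep '[[[0,0,0,0,0,0,0],[-1,0,0,0,0,0,0],[-1,0,0,0,0,0,0],[-1,-40,0,-19,0,0,0],[-1,-99,0,-47,0,0,0]]]'
python3 - <<'E'
from plant import r
from m import *
np.set_printoptions(precision=4,suppress=True)
o=r.observe(); w=r.snapshot("wrist"); np.savez("w8.npz",**w); cv2.imwrite("pics/w8.png",w["pixels"])
print(o["t"],o["position"],delta(o,[.5275,.165,.345],down(91.8)))
s=r.snapshot("scene"); np.savez("s8.npz",**s)
P=np.array([.5266,.1844,.072]); u=np.array([.0316,-.9995,0])
for a in (55,67,80,90):
    E=P+.074*(np.cos(np.radians(a))*u+np.sin(np.radians(a))*np.array([0,0,1])); print(a,proj(s,E),proj(w,E,True), proj(s,P),proj(w,P,True))
g=s["pixels"].max(2)[145:180,165:215]; print(np.argwhere(g<45)[:,::-1].min(0)+[165,145],np.argwhere(g<45)[:,::-1].max(0)+[165,145])
E
```

```text
t: 14.0
position: [0.5225, 0.3029, 0.2985]
tool_rot: [-3.131, 1.118, 1.609]
ft_force: [0.7, 0.1, 1.3]
gripper_width: 0.0857
grasp_force: 0.0
14.0 [0.5225 0.3029 0.2985] [-102.2    0.8  103.8   -0.3   64.1    0. ]
55 [[188.6665 152.4483]] [[260.6117  93.9194]] [[179.1844 169.1842]] [[261.0831 -22.2716]]
67 [[184.328  148.7437]] [[260.6041  94.4244]] [[179.1844 169.1842]] [[261.0831 -22.2716]]
80 [[179.4019 145.8103]] [[260.6242  88.1358]] [[179.1844 169.1842]] [[261.0831 -22.2716]]
90 [[175.6272 144.4136]] [[260.6646  77.2737]] [[179.1844 169.1842]] [[261.0831 -22.2716]]
[177 151] [182 179]
```

```bash
python3 -m creep '[[[-1,-30,0,5,0,10,0],[-1,-60,0,20,0,20,0],[-1,-85,0,45,0,30,0],[-1,-102,0,70,0,40,0],[-1,-102,1,90,0,50,0],[-1,-102,1,104,0,60,0],[-1,-102,1,104,0,64,0],[-1,-102,1,104,0,64,0]]]'
python3 - <<'E'
from plant import r
from m import *
np.set_printoptions(precision=4,suppress=True)
o=r.observe(); w=r.snapshot("wrist"); np.savez("w9.npz",**w); cv2.imwrite("pics/w9.png",w["pixels"])
print(o["t"],o["position"],np.degrees(o["tool_rot"]))
P=np.array([.5266,.1844,.072]); u=np.array([.0316,-.9995,0])
for a in (55,67,80,90):
    D=np.cos(np.radians(a))*u+np.sin(np.radians(a))*np.array([0,0,1]); print(a,proj(w,[P+.016*D,P+.074*D],True))
u0,v0=np.int32(proj(w,P,True)[0]); print(u0,v0)
g=w["pixels"].max(2); box=(u0-40,u0+40,v0-30,v0+110)
print(blackbar(w["pixels"],box))
m=(g[box[2]:box[3]:4,box[0]:box[1]:4]<45); print("\n".join("".join(".#"[int(x)] for x in q) for q in m))
E
```

```text
t: 15.1
position: [0.528, 0.1645, 0.3455]
tool_rot: [3.142, 0.0, 1.598]
ft_force: [0.6, 0.3, -0.3]
gripper_width: 0.0857
grasp_force: 0.0
15.1 [0.528  0.1645 0.3455] [179.9968   0.0181  91.5371]
55 [[257.6298 182.681 ]
 [257.4267 247.5079]]
67 [[257.5974 179.6531]
 [257.216  234.3941]]
80 [[257.5665 175.7082]
 [256.9947 213.9482]]
90 [[257.5468 172.3394]
 [256.8492 194.4905]]
257 167
((np.float64(26.0), array([259., 169.]), array([259., 232.])), np.int32(831))
....................
....................
....................
....................
....................
....................
....................
....................
..........##........
.........####.......
........######......
........######......
........##.###......
............##......
............##......
............##......
.............#......
............##......
............##......
...........###......
..........####......
............##......
........#...##......
........##..#.......
....................
....................
....................
....................
....................
....................
...............####.
..........###.......
....................
....................
.......#...#........
```

```bash
python3 -m creep '[[[-1,-2,0,30,0,0,0],[-1,-2,0,62,0,0,0],[-1,-2,0,62,0,0,0],[1,-2,0,62,0,0,0],[1,-2,0,62,0,0,0],[1,-2,0,62,0,0,0],[1,-2,0,62,0,0,0],[1,-2,0,62,0,0,0],[1,-2,0,62,0,0,0],[1,-2,0,62,0,0,0]]]'
```

```text
t: 16.4
position: [0.5283, 0.1634, 0.2845]
tool_rot: [3.14, 0.0, 1.6]
ft_force: [-1.8, -0.3, 6.9]
gripper_width: 0.0182
grasp_force: 58.7
```

```bash
python3 -m creep '[[[1,6,0,-2,0,0,0],[1,12,0,-3.3,0,0,0],[1,18,0,-4.2,0,0,0],[1,18,0,-4.2,0,0,0]]]'
python3 -m creep '[[[1,3,0,0,0,0,0],[1,5,0,0,0,0,0],[1,5,0,0,0,0,0]]]'
```

```text
t: 16.9
position: [0.528, 0.1802, 0.2877]
tool_rot: [3.141, 0.004, 1.6]
ft_force: [1.7, -7.4, -0.6]
gripper_width: 0.0182
grasp_force: 58.9
t: 17.27
position: [0.5279, 0.1847, 0.2879]
tool_rot: [3.141, 0.005, 1.6]
ft_force: [1.6, -9.7, 0.7]
gripper_width: 0.0181
grasp_force: 58.8
```

```bash
python3 -m creep '[[[1,2,0,0,0,0,0],[1,4,0,0,0,0,0],[1,4,0,0,0,0,0]]]'
python3 -m creep '[[[1,2,0,0,0,0,0],[1,4,0,0,0,0,0],[1,4,0,0,0,0,0]]]'
```

```text
t: 17.65
position: [0.528, 0.1871, 0.2877]
tool_rot: [3.141, 0.009, 1.6]
ft_force: [1.5, -20.1, 1.4]
gripper_width: 0.0183
grasp_force: 58.9
t: 18.02
position: [0.5281, 0.1894, 0.2876]
tool_rot: [-3.141, 0.012, 1.6]
ft_force: [0.5, -27.6, 1.5]
gripper_width: 0.018
grasp_force: 58.9
```

```bash
python3 -m creep '[[[1,-3,0,0,0,0,0],[0,-3,0,0,0,0,0],[-1,-3,0,0,0,0,0],[-1,-3,0,0,0,0,0],[-1,-6,0,-40,0,0,0],[-1,-6,0,-60,0,0,0],[-1,-6,0,-60,0,0,0]]]'
python3 - <<'E'
from plant import r
from m import *
np.set_printoptions(precision=4,suppress=True)
o=r.observe(); w=r.snapshot("wrist"); np.savez("w10.npz",**w); cv2.imwrite("pics/w10.png",w["pixels"])
s=r.snapshot("scene"); t=r.snapshot("top"); np.savez("s10.npz",**s)
print(o["t"],o["position"],np.degrees(o["tool_rot"]))
P=np.array([.5266,.1844,.072]); u=np.array([.0316,-.9995,0])
for a in (75,85,90):
    D=np.cos(np.radians(a))*u+np.sin(np.radians(a))*np.array([0,0,1]); print(a,proj(w,[P+.016*D,P+.074*D],True),proj(s,[P+.016*D,P+.074*D]))
u0,v0=np.int32(proj(w,P,True)[0]); print(u0,v0)
def show(im,u0,v0,a,b,st):
    g=im.max(2)[v0-b:v0+b:st,u0-a:u0+a:st]; print("\n".join("".join("#+-. "[min(4,int(x)//35)] for x in q) for q in g))
show(w["pixels"],u0,v0+20,36,48,3); u1,v1=np.int32(proj(s,P)[0]); print(u1,v1); show(s["pixels"],u1,v1-10,22,22,1)
E
```

```text
t: 18.9
position: [0.5278, 0.1889, 0.3496]
tool_rot: [3.138, -0.001, 1.6]
ft_force: [0.3, 0.5, -0.2]
gripper_width: 0.0855
grasp_force: 0.0
18.9 [0.5278 0.1889 0.3496] [179.7695  -0.0324  91.7018]
75 [[255.7463 205.1044]
 [255.1408 253.9207]] [[179.6286 164.499 ]
 [181.307  146.7947]]
85 [[255.7264 202.1465]
 [254.9799 238.3982]] [[178.8314 164.1091]
 [177.5033 145.0148]]
90 [[255.7183 200.5605]
 [254.9122 229.487 ]] [[178.4359 163.9722]
 [175.6272 144.4136]]
255 194
                        
                        
                        
                        
                        
          .-   ..       
          .-   .-       
-.        .-....-  ...--
--.....  - .-+-- -...   
.........- +++++.+     .
....------++++++++     -
------....+++++++.     .
-........-++++++++      
.........+++++++++....  
.........++++++++#--....
......---+++++++##......
.--------++++++###  ....
----.....++++++###.  ...
-....    +++++++##+  ...
        .+++- .++#+  ...
  -     .++-   .++.  -..
 .-      ++.    ++   ...
         -++   +++    ..
.        .+++++++     ..
.       ..--++++      ..
.  
[... 1459 characters left out ...]
.---.    ...   ......   .
...................   ...       .....     ..
....................  ..-.              ....
.................     -........       ......
............---++-... -......... ...........
.........-++++++++--. ......................
.......-+++-.      -- .-....................
.....-+++.....        .--...................
 ...-+++-....         .....--...............
  ..+++-.-....        ....  ................
  .-+++-.-.....        .     ...............
..--++++-.........+-.      .................
----+++++++++++++++++++.   .................
--..-++++++++++++++++++++-.--........-----..
.....++++++++++++++++++++----.--.....-+---..
.....++++++++++++++++++++--....----..----...
```

Run:
```python
from plant import r
from m import *
np.set_printoptions(precision=4,suppress=True)
w=dict(np.load("w10.npz")); im=w["pixels"]; o=r.observe()
g=im.max(2)[205:250,235:280]
n,l,st,c=cv2.connectedComponentsWithStats((g>75).astype(np.uint8)); 
for k in range(1,n):
    if 15<st[k,4]<400: print(c[k]+[235,205],st[k],cast(w,[c[k]+[235,205]],.146,True))
b=g<62; p=np.argwhere(b)[:,::-1]+[235,205]; 
# hub / housing / slab
h=(im[:,:,0].astype(int));
```

```text
[258.2105 228.406 ] [ 17  18  14  12 133] [[0.5287 0.1852 0.146 ]]
```

```bash
python3 -m creep '[[[-1,-4,0.8,30,0,0,0],[-1,-4,0.8,67,0,0,0],[-1,-4,0.8,67,0,0,0],[1,-4,0.8,67,0,0,0],[1,-4,0.8,67,0,0,0],[1,-4,0.8,67,0,0,0],[1,-4,0.8,67,0,0,0],[1,-4,0.8,67,0,0,0],[1,-4,0.8,67,0,0,0],[1,-4,0.8,67,0,0,0]]]'
```

```text
t: 20.3
position: [0.5286, 0.1846, 0.2819]
tool_rot: [3.14, -0.0, 1.6]
ft_force: [-1.7, 0.1, 6.6]
gripper_width: 0.0186
grasp_force: 58.5
```

```bash
python3 -m creep '[[[1,0.8,5.3,0,0,0,0],[1,0,10.6,0,0,0,0],[1,-1,15.8,0,0,0,0],[1,-2.7,20.9,0,0,0,0],[1,-4.7,25.8,0,0,0,0],[1,-7.2,30.5,0,0,0,0],[1,-7.2,30.5,0,0,0,0]]]'
```

```text
t: 21.18
position: [0.5592, 0.1769, 0.2818]
tool_rot: [-3.141, 0.003, 1.6]
ft_force: [-4.1, -7.5, 8.8]
gripper_width: 0.0182
grasp_force: 59.0
```

```bash
python3 -m creep '[[[1,-6.5,8.4,0,0,0,0],[1,-13.9,15.8,0,0,0,0],[1,-22.6,21.9,0,0,0,0],[1,-32.1,26.4,0,0,0,0],[1,-42.3,29.1,0,0,0,0],[1,-52.8,30,0,0,0,0],[1,-52.8,30,0,0,0,0]]]'
```

```text
t: 22.05
position: [0.5892, 0.1257, 0.2817]
tool_rot: [-3.136, 0.001, 1.6]
ft_force: [-12.3, -2.2, 14.1]
gripper_width: 0.0183
grasp_force: 59.7
```

```bash
python3 -m creep '[[[1,-4,-2,0,0,0,0],[1,-10.5,-2.9,0,0,0,0],[1,-20.7,-5.6,0,0,0,0],[1,-30.3,-10.1,0,0,0,0],[1,-38.9,-16.2,0,0,0,0],[1,-46.3,-23.6,0,0,0,0],[1,-52.4,-32.2,0,0,0,0],[1,-52.4,-32.2,0,0,0,0]]]'
```

```text
t: 23.05
position: [0.5594, 0.0733, 0.2818]
tool_rot: [3.142, -0.001, 1.6]
ft_force: [-3.4, 2.1, 7.9]
gripper_width: 0.0187
grasp_force: 58.9
```

```bash
python3 -m creep '[[[1,-4.5,-9.5,0,0,0,0],[1,-7.2,-19.7,0,0,0,0],[1,-8.1,-30.2,0,0,0,0],[1,-7.2,-40.7,0,0,0,0],[1,-4.5,-50.9,0,0,0,0],[1,0,-60.5,0,0,0,0],[1,6.1,-69.1,0,0,0,0],[1,13.5,-76.5,0,0,0,0],[1,22.1,-82.6,0,0,0,0],[1,22.1,-82.6,0,0,0,0]]]'
```

```text
t: 24.3
position: [0.4765, 0.0928, 0.2818]
tool_rot: [3.14, 0.001, 1.6]
ft_force: [-1.4, 1.1, 10.0]
gripper_width: 0.0186
grasp_force: 59.3
```

```bash
python3 -m creep '[[[1,9.4,-4.9,0,0,0,0],[1,19.6,-7.7,0,0,0,0],[1,30.2,-8.6,0,0,0,0],[1,40.8,-7.7,0,0,0,0],[1,51.1,-4.9,0,0,0,0],[1,60.7,-0.4,0,0,0,0],[1,69.4,5.7,0,0,0,0],[1,76.9,13.2,0,0,0,0],[1,83,21.9,0,0,0,0],[1,83,21.9,0,0,0,0]]]'
```

```text
t: 25.55
position: [0.4968, 0.1764, 0.2818]
tool_rot: [3.139, 0.0, 1.6]
ft_force: [1.0, 1.7, 7.6]
gripper_width: 0.0187
grasp_force: 59.3
```

```bash
python3 -m creep '[[[1,3.4,4.3,0,0,0,0],[1,5.5,9.3,0,0,0,0],[1,7.1,14.5,0,0,0,0],[1,7.1,14.5,0,0,0,0]]]'
python3 -m creep '[[[1,0.6,2.5,0,0,0,0],[1,1,4.2,0,0,0,0],[1,1,4.2,0,0,0,0]]]'
```

```text
t: 26.05
position: [0.5111, 0.183, 0.2818]
tool_rot: [3.139, 0.002, 1.6]
ft_force: [1.2, -3.5, 8.0]
gripper_width: 0.018
grasp_force: 59.3
t: 26.42
position: [0.5144, 0.1839, 0.2817]
tool_rot: [-3.141, 0.003, 1.6]
ft_force: [-3.8, -4.0, 11.5]
gripper_width: 0.0184
grasp_force: 59.8
```

```bash
python3 -m creep '[[[1,0.2,1.5,0,0,0,0],[1,0.4,3,0,0,0,0],[1,0.4,3,0,0,0,0]]]'
python3 -m creep '[[[1,0.2,1.5,0,0,0,0],[1,0.2,3,0,0,0,0],[1,0.2,3,0,0,0,0]]]'
```

```text
t: 26.8
position: [0.5159, 0.1843, 0.2816]
tool_rot: [-3.135, 0.004, 1.601]
ft_force: [-13.3, -7.1, 19.6]
gripper_width: 0.0183
grasp_force: 60.9
t: 27.18
position: [0.5174, 0.1846, 0.2814]
tool_rot: [-3.13, 0.004, 1.601]
ft_force: [-20.9, -7.8, 28.0]
gripper_width: 0.0183
grasp_force: 62.0
```

```bash
python3 -m creep '[[[1,0,-3.5,0,0,0,0],[1,0,-3.5,0,0,0,0]]]'
python3 -m creep '[[[0,0,0,0,0,0,0],[-1,0,0,0,0,0,0],[-1,0,0,0,0,0,0],[-1,0,0,0,0,0,0],[-1,0,0,-40,0,0,0],[-1,0,0,-70,0,0,0],[-1,0,0,-70,0,0,0]]]'
python3 - <<'E'
from plant import r
from m import *
np.set_printoptions(precision=4,suppress=True)
o=r.observe(); w=r.snapshot("wrist"); np.savez("w11.npz",**w); cv2.imwrite("pics/w11.png",w["pixels"])
s=r.snapshot("scene"); np.savez("s11.npz",**s); print(o["position"])
im=w["pixels"]; e=np.int32(proj(w,[.514,.1835,.146],True)[0]); g=im.max(2)[e[1]-25:e[1]+25,e[0]-25:e[0]+25]
n,l,st,c=cv2.connectedComponentsWithStats((g>75).astype(np.uint8)); 
for k in range(1,n):
    if 15<st[k,4]<400: print(c[k]+e-25,st[k],cast(w,[c[k]+e-25],.146,True))
A=np.array([.527,.1255,.072]); y=np.radians(12.8)
P=A+.06*np.array([-np.sin(y),np.cos(y),0])
for a in (80,85,90):
    D=np.cos(np.radians(a))*(A-P)/.06+np.sin(np.radians(a))*np.array([0,0,1]); print(a,proj(w,[P+.016*D,P+.074*D],True)[1],proj(s,[P+.016*D,P+.074*D]).ravel())
def show(im,u0,v0,a,b,st):
    g=im.max(2)[v0-b:v0+b:st,u0-a:u0+a:st]; print(u0-a,v0-b); print("\n".join("".join("#+-. "[min(4,int(x)//35)] for x in q) for q in g))
u1,v1=np.int32(proj(s,P)[0]); show(s["pixels"],u1,v1-10,14,18,1)
E
```

```text
t: 27.42
position: [0.5155, 0.1843, 0.2816]
tool_rot: [-3.137, 0.004, 1.601]
ft_force: [-12.1, -7.2, 18.1]
gripper_width: 0.0186
grasp_force: 60.5
t: 28.3
position: [0.518, 0.1857, 0.3535]
tool_rot: [3.136, -0.001, 1.6]
ft_force: [0.0, -0.5, -0.3]
gripper_width: 0.0855
grasp_force: 0.0
[0.518  0.1857 0.3535]
[251.0224 222.6716] [ 20  19  13  13 134] [[0.5144 0.1842 0.146 ]]
80 [253.8978 239.6515] [176.1312 166.172  176.6485 147.3081]
85 [251.9355 231.604 ] [175.6719 166.0364 174.4611 146.6905]
90 [249.9206 222.8668] [175.2153 165.9404 172.2928 146.2679]
161 143
............................
............................
............................
.........-. .+-.............
........++---++-............
........+++++++-............
........+++++++-............
........+++++++-............
........-++++++-............
........-++++++-............
........-+++++++............
........-+++++++-...........
.........+++++++-...........
.........+++++++-...........
.........+++++++-...........
.........-++++++-...........
.........-+++++++.......    
.........-+++++++....  .    
..........+++++++-... ..... 
..........+++++++-.. .--....
..........+++++++-.. .......
..........-++++++-..  ......
..........-++++++-..    ... 
...........++++++....       
...........-+++-......      
............   -........... 
........----.  --...........
.....-+++++-.  .-...........
...-+++-.       ---+-.......
.-+++.....  ....-.-+---.....
-+++.....   --..-..++----...
+++-.-....  ..  -..++-----..
+++-.-......    -..-+------.
++++-.......    ....  ..---.
+++++++++++-    ..    ......
-++++++++++-.   .   ........
```

Run:
```python
from plant import r
from m import *
np.set_printoptions(precision=2,suppress=True)
a=cv2.imread("pics/scene0.png"); b=np.load("s11.npz")["pixels"]; c=np.load("s7.npz")["pixels"]; d=np.load("s10.npz")["pixels"]
S=r.snapshot("scene")
def shift(p,q,box):
    u0,u1,v0,v1=box; T=p[v0:v1,u0:u1]; m=cv2.matchTemplate(q[v0-6:v1+6,u0-6:u1+6],T,cv2.TM_CCOEFF_NORMED); i=np.unravel_index(m.argmax(),m.shape); return m.max().round(3),i[1]-6,i[0]-6
for n,box in dict(tan=(298,318,198,226),white=(279,299,227,260),blue=(252,272,196,236)).items(): print(n,shift(a,b,box))
B=[.5515,.032]; pt=np.int32(proj(S,[B+[.012],B+[.092]])); print(pt)
u,v=pt[1]; box=(u-8,u+9,v-5,v+30)
print("barrel 7->10",shift(c,d,box),"10->11",shift(d,b,box))
z=lambda i:cv2.cvtColor(i,cv2.COLOR_BGR2GRAY)[v-8:v+36,u-28:u+16]
for i in (d,b): print("\n".join("".join("#+-. "[min(4,int(x)//45)] for x in q) for q in z(i))); print()
```

```text
tan (np.float32(0.894), np.int64(0), np.int64(0))
white (np.float32(0.889), np.int64(0), np.int64(0))
blue (np.float32(0.823), np.int64(0), np.int64(0))
[[230 199]
 [228 172]]
barrel 7->10 (np.float32(0.802), np.int64(0), np.int64(0)) 10->11 (np.float32(0.764), np.int64(0), np.int64(0))
--+-------..................    ..----------
-+-------------...................----------
+-----------------------..........----------
--------------------------------------------
--------------------------------------------
--------------------------------------------
--------------------------------------------
---.----------------------------------------
---------------------------+++++------------
--------------------------++++++-.----------
--------------------------++++++-.----------
--------------------------++++++------------
--------------------------......------------
--------------------------.....-------------
---------------------------...--++----------
--------------------------------------------
--....---------------------...--------------
---...-+-..----------------....-------------
--
[... 2448 characters left out ...]
++--------..------------.
-------------------++--------..----------...
-----------------------------..-------......
-------+----++++++--------......-----.......
------------+++++++----.............-+----++
-----------+-++++++-----...........-+++++++-
.------------++++++------..........---++++--
.-------------.-++-------..........++++-++--
.-----------------------------.....+++++++--
----------------------------...-...-+++++--+
------------+++-------------.........-+-+--+
------------+++++++---------.............-++
-------------+++++---------........ .....-++
-------------------------...............-+++
-----------------------...........---...++++
--------------------...............-+++++++-
```

The barrel is unmoved and upright, the gate bar now crosses the slot in front of it, the handle is vertical, and the couplings haven't moved. Handing in.

```bash
python3 -c "
from plant import r
print(r.sign_off(), r.observe()['t'])"
```

```text
the job is handed in; nothing more can be done
the job is handed in; nothing more can be done
```

I handed the job in at about 28 s of the 64 s allowed: the barrel is home in the slot, the handle is upright, and the crank is turned to its stop with the gate across the slot. The couplings did not move in the camera images; the hand-in returned no verdict.

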